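Shift the bench pottery wheel into gear through its L-shaped gate

ROBOT

A 7-joint arm with a two-finger parallel gripper is mounted at the origin on the work surface. World frame = base frame: x ahead of the robot, y to its left, z up, the work surface at z = 0. Lengths are in mm, angles in degrees, forces in N, time in s.
With the tool pointing down it reaches from about 400 to 875 mm from the base axis. Payload 19.3 kg.
Tool frame: the origin (TCP) lies midway between the tips of the shut fingers; the grasp point (between the pads) lies behind it (grip_point_offset is the z of the grasp point in the tool frame, in mm); z points along the fingers, y is the direction in which the jaws open and shut (so a half turn about z gives the same grasp; the last joint's range is limited). The gripper opens to 85 mm and grips with 20 to 120 N. Pads are 22 mm wide; open, the fingers measure 114 mm over their backs; the gripper's body (76 mm by 85 mm) begins 54 mm behind the grasp point. The pads swing forward as they close: fully open they stand 13 mm farther back than shut.
Start: joints at [71.608, 29.874, -2.08, 91.645, 1.215, 58.505, -6.463], TCP at [155.084, -605.445, 231.291] pointing down, gripper open.
Joint ranges: [-166.77, 166.77], [-17.47, 122.26], [-85.68, 81.53], [9.62, 139.38], [-72.42, 252.41], [9.2, 110.78], [-144.41, 144.41]. Speed limits (degrees/s): [108.29, 108.29, 136.94, 136.94, 172.46, 172.46, 172.46].

INTERFACE

Orientations are given as [roll, pitch, yaw] about the fixed x, y, z axes, in that order (R = Rz(yaw) Ry(pitch) Rx(roll)).
In Python, from workcell import * gives the robot as it stands. The module is installed in compiled form; this text tells all that it offers.
- The arm moves only by the tool step_arm, never from a script. Its argument "steps" is a list that holds one entry, the list of rows, each a list of 7 numbers: the shift along the tool's x, y, z in units of 30 mm (1.0 is 30 mm), then the turn, a rotation vector about the tool's x, y, z in units of 8 degrees (1.0 is 8 degrees), then the opening, from 0 (shut) to 1 (fully open). A call has 1 to 10 rows; each row shifts and turns the commanded pose from where the row before left it, along the tool's axes as they then stand; what a row does not reach is not made up. A row lasts 1/10 s, in which the tool goes at most 50 mm and 8.59 degrees, less where a joint would pass 70% of its speed; a pose out of reach is approached as far as the arm can. A call is refused whole if a number of a shift passes 1 or a number of a turn 1, either way. A call with a gripper value outside its range is refused whole. The fingers move at their own pace and stop on an object; "newtons" is the grip in N (left out, the last holds). Time passes only in rows, so rows that do not move let the fingers close. It gives the time, the measured TCP pose, the force and the opening at its end, in the units of the state.
- get_obs(): the state, without advancing time (a new reading comes with each control period).
- grab_frame(name): name is "scene" or "top" or "wrist"; returns (picture, depth): 384x512x3 uint8, blue, green, red; 384x512 float32, mm along the optical axis (not along the pixel's ray), 0 where there is no reading.
- get_calibration(name): a dict with "fov_y" (degrees; the focal length in pixels is half the picture's height over the tangent of half this angle, whatever the lens; pixels are square), "cx", "cy" (the principal point, pixels), "eye" and "rotation" of the camera in the world. Camera axes: x right, y down, z forward; pixel columns grow to the right and rows downward; lengths in mm; the calibration is good to about 2 mm. A picture is of the moment at which its call begins: read the wrist's pose just before it. get_calibration takes no time and is no camera call; for the wrist camera it gives the pose at the moment of the call.
- hand_in(): hands the job in, once; it reports no verdict.
The state is a dict: "clock": time; "q": joint angles; "dq": joint speeds; "effort": joint torques, N m; "ee_pos": TCP position; "orientation": TCP orientation; "ft_force": force on the tool from outside, world axes, zero at the start; "moment": the same for the moment, N m; "grip_width": finger opening in mm.
Only numpy, scipy, OpenCV 4.12 (cv2) and the standard library are available. Lean on these libraries where they do the work, as an engineer would, in place of code of your own. Each camera call takes 0.05 s, during which the arm holds its last target. There are 200 camera calls.

TASK

Put the bench pottery wheel into gear: with the fingertips push its wooden gate knob along the long leg of the L-shaped slot to the corner, then push it into the short leg, towards the wheel head, right to the end. Only push the knob, never lift it, leave the beaker, the jar and the wooden rib where they are, and finish with the hand clear.

Things in the scene. Friction and masses are not known exactly. Their poses are not given: they have to be found in the camera images.
- wheel: fixed grey bench pottery wheel, a box x -100..320, y -130..130, z 0..80 mm about its origin (on the table; -x is the robot's side, turned up to 23 deg). Aluminium gate deck on top, x -100..70 mm; steel wheel head, diameter 200, top z 100, centred at x 200. L-slot 16 mm wide in the deck: long leg at x -45 from y 50 to the corner at y -50, short leg from there 50 mm in +x
- knob_centre (a point): on the axis of the round wooden gate knob, 20 mm above the deck. The knob is an upright cylinder, diameter 32, from 3 to 40 mm above the deck (top 7 mm narrower), on a 12 mm pin in the slot (2 mm play each side); the pin stops against the slot walls. It slides at about 2 to 4 N and stays where left. Pulled up, it rises up to 14 mm
- slot_start (a point): point on the deck's top surface where the pin's axis stands at the blind end of the long leg
- slot_corner (a point): point on the deck's top surface where the centre lines of the two legs meet; 100 mm from slot_start
- slot_end (a point): point on the deck's top surface where the pin's axis stands at the blind end of the short leg; 50 mm from slot_corner
- gate_along (a joint): position of the pin along the long leg, m: 0 at slot_start, 0.100 at the corner (the far wall of the slot stops it at 0.102)
- gate_across (a joint): position of the pin along the short leg, m: 0 on the long leg's centre line, 0.050 at slot_end
- gate_lift (a joint): how far the knob is lifted, m: 0 when seated, at most 0.014
- beaker: loose white plastic beaker, diameter 72, height 85 mm, on the table beside the machine; origin under its centre. Not to be moved
- jar: loose glass jar with a steel cap, diameter 60, height 85 mm, on the table beside the machine; origin under its centre. Not to be moved
- rib: loose flat wooden rib, 30 by 70 by 10 mm, lying on the deck's left rear part; origin under its centre. Not to be moved

How it is judged:
By the outcome, as a careful person would: the job done as asked, in the order asked, and still so for the second after the job is handed in, with the robot touching nothing.
It also fails if it takes over 48 s, if anything falls off the work surface, if the arm or the gripper's body presses on something with over 40 N, if the wrist force passes 120 N, or if a joint passes its speed limit or range.

## Working session

There is one attempt and no reset: what is moved stays moved. The work goes in short steps, Python scripts to look and compute and a tool call to move; the robot and the scene stay as the last step left them, time stands still between calls to the robot, and variables do not carry over. Pictures are saved under pics/ and viewed, about 8 in all and at most 12, crops included, and the job is handed in when it is done.

Besides the shell and the picture viewer there is one more tool, called after ">>>" as name([rows], argument=value, ...), one row to a line, values as JSON. step_arm: Moves the arm, as the interface text tells. Its arguments: {"type":"object","properties":{"steps":{"type":"array","items":{"type":"array","items":{"type":"array","items":{"type":"number"}}}},"newtons":{"type":"number"}},"required":["steps"]}

```bash
mkdir -p pics
python3 - <<'E'
from workcell import *
import cv2,numpy as np
print(get_obs())
ims=[]
for n in("top","scene"):
    im,d=grab_frame(n); np.savez(f"pics/{n}0.npz",im=im,d=d); c=get_calibration(n); print(n,c)
    cv2.imwrite(f"pics/{n}0.png",im)
E
```

```text
{'clock': 0.0, 'q': array([71.60884934, 29.90801892, -2.08179781, 91.67417173,  1.21556542,
       58.50480358, -6.46207345]), 'dq': array([ 0.00834079,  0.06244217,  0.00079095,  0.06971829, -0.01956413,
       -0.03714586,  0.01457197]), 'effort': array([ 2.49540853e-04, -9.27121210e+01,  1.98014170e+00, -3.69930482e+01,
        1.78232737e-02,  8.29210243e-03,  3.09889833e-05]), 'ee_pos': array([ 154.98138958, -605.12520259,  230.73559297]), 'orientation': array([-1.79935305e+02,  5.23475141e-03,  1.43701244e+01]), 'ft_force': array([0.5201146 , 0.63230662, 0.09061686]), 'moment': array([-0.04723395,  0.02008725, -0.01516449]), 'grip_width': 85.30964439594456}
top {'fov_y': 46.116389601027, 'cx': 263.7727815041827, 'cy': 187.9409517100648, 'eye': array([ 471.11623537,   24.67626901, 1069.37434345]), 'rotation': array([-1.72098797e+02,  1.16011709e-01, -9.01570815e+01])}
scene {'fov_y': 54.21745073631699, 'cx': 262.3886925606948, 'cy': 194.39325053741447, 'eye': array([1023.30487324,  293.14171019,  722.76876964]), 'rotation': array([-142.65983118,    0.25954293,  120.32986569])}
```

View pics/top0.png

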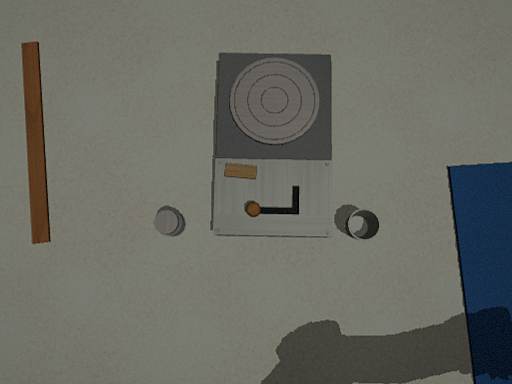

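View pics/scene0.png

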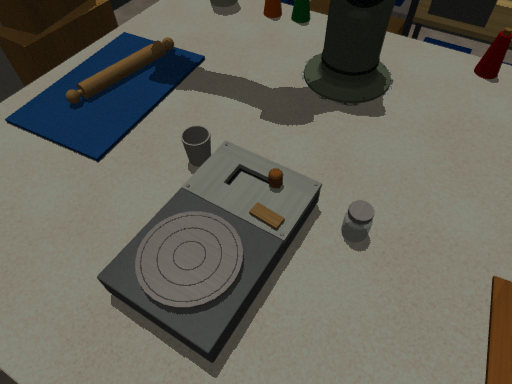

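The top view shows the knob at about (253,209), the slot corner at (297,211), the slot end at (296,187), the rib at (240,171), the jar at (168,221) and the beaker at (363,224). The scene view shows the same layout.

```bash
cat > h.py <<'E'
import numpy as np,cv2
from scipy.spatial.transform import Rotation as R
def ray(c,uv,z,H=384):
    f=H/2/np.tan(np.radians(c['fov_y']/2))
    d=np.c_[(np.atleast_2d(uv)-[c['cx'],c['cy']])/f,np.ones(len(np.atleast_2d(uv)))]
    d=R.from_euler('xyz',c['rotation'],degrees=True).apply(d)
    return c['eye']+d*((z-c['eye'][2])/d[:,2])[:,None]
def masks(im):
    hsv=cv2.cvtColor(im,cv2.COLOR_BGR2HSV)
    return cv2.inRange(hsv,(3,120,50),(18,255,255)),cv2.inRange(hsv,(0,0,0),(180,255,35))
E
python3 - <<'E'
from h import *; from workcell import get_calibration
for n,box in(("top",(236,180,305,222)),("scene",(220,155,295,195))):
    c=get_calibration(n); z=np.load(f"pics/{n}0.npz"); im,d=z['im'],z['d']
    x0,y0,x1,y1=box; k,s=masks(im[y0:y1,x0:x1])
    for nm,m,h in(("knob",k,100),("slot",s,80)):
        cs,_=cv2.findContours(m,0,2); cs=max(cs,key=cv2.contourArea)
        M=cv2.moments(cs); p=np.array([M['m10'],M['m01']])/M['m00']+[x0,y0]
        print(n,nm,M['m00'],p,ray(c,p,h).round(1), 'bbox',np.array(cv2.boundingRect(cs))+[x0,y0,0,0])
        if nm=="slot":
            print((cv2.approxPolyDP(cs,2,True)[:,0]+[x0,y0]).tolist()); print(ray(c,cv2.approxPolyDP(cs,2,True)[:,0]+[x0,y0],80).round(0).tolist())
    if n=="top":
        print("deck",ray(c,[(215,159),(331,159),(329,236),(211,234)],80).round(1).tolist())
        # deck edges by brightness
        print("head",ray(c,[(274.5,100)],100).round(1),"jar,beaker top",ray(c,[(167,221),(363,224)],85).round(0).tolist())
        cv2.imwrite("pics/topc.png",cv2.resize(im[150:245,205:340],None,fx=5,fy=5,interpolation=cv2.INTER_CUBIC))
E
```

```text
top knob 131.0 [252.94274809 208.80788804] [[560.3  49.7 100. ]] bbox [247 202  13  15]
top slot 291.5 [285.43396226 205.74614065] [[568.7 -21.3  80. ]] bbox [260 186  39  28]
[[298, 187], [293, 186], [291, 208], [261, 208], [260, 212], [298, 213]]
[[610.0, -50.0, 80.0], [613.0, -38.0, 80.0], [564.0, -33.0, 80.0], [564.0, 33.0, 80.0], [555.0, 35.0, 80.0], [553.0, -49.0, 80.0]]
deck [[674.1, 135.1, 80.0], [673.2, -124.0, 80.0], [502.1, -115.7, 80.0], [507.2, 141.8, 80.0]]
head [[803.6   1.8 100. ]] jar,beaker top [[536.0, 238.0, 85.0], [528.0, -190.0, 85.0]]
scene knob 94.5 [275.26631393 173.46560847] [[551.   46.1 100. ]] bbox [269 168  14  11]
scene slot 185.0 [256.64504505 178.48918919] [[569.5   9.4  80. ]] bbox [227 167  55  22]
[[227, 180], [229, 183], [242, 170], [268, 182], [271, 186], [278, 188], [281, 184], [281, 178], [268, 178], [267, 181], [239, 167]]
[[606.0, -45.0, 80.0], [611.0, -37.0, 80.0], [565.0, -32.0, 80.0], [566.0, 36.0, 80.0], [572.0, 48.0, 80.0], [569.0, 64.0, 80.0], [556.0, 64.0, 80.0], [541.0, 56.0, 80.0], [556.0, 31.0, 80.0], [564.0, 33.0, 80.0], [560.0, -43.0, 80.0]]
```

View pics/topc.png

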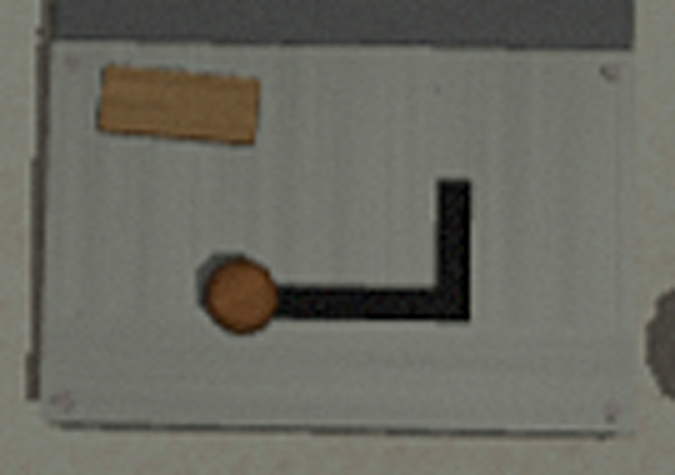

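>>> step_arm([
  [[0,0,0,0,0,0.93,0],[0,0,0,0,0,0.93,0],[0.48,-0.85,0,0,0,0,0],[0.48,-0.85,0,0,0,0,0],[0.48,-0.85,0,0,0,0,0],[0.48,-0.85,0,0,0,0,0],[0.48,-0.85,0,0,0,0,0],[0.48,-0.85,0,0,0,0,0],[0.48,-0.85,0,0,0,0,0],[0.48,-0.85,0,0,0,0,0]],
], newtons=40)

```text
clock: 1.1
ee_pos: [272.5, -401.3, 231.1]
orientation: [-180.0, 0.0, -0.5]
ft_force: [1.5, -0.7, 0.3]
grip_width: -0.0
```

>>> step_arm([
  [[0.48,-0.85,0,0,0,0,0],[0.48,-0.85,0,0,0,0,0],[0.48,-0.85,0,0,0,0,0],[0.48,-0.85,0,0,0,0,0],[0.48,-0.85,0,0,0,0,0],[0.48,-0.85,0,0,0,0,0],[0.48,-0.85,0,0,0,0,0],[0.48,-0.85,0,0,0,0,0],[0.48,-0.85,0,0,0,0,0],[0.48,-0.85,0,0,0,0,0]],
])

```text
clock: 2.1
ee_pos: [418.7, -147.6, 231.2]
orientation: [-180.0, 0.0, -0.5]
ft_force: [0.8, 0.0, 0.9]
grip_width: -0.1
```

>>> step_arm([
  [[0.48,-0.85,0,0,0,0,0],[0.48,-0.85,0,0,0,0,0],[0.48,-0.85,0,0,0,0,0],[0.48,-0.85,0,0,0,0,0],[0.48,-0.85,0,0,0,0,0],[0.48,-0.85,0,0,0,0,0],[0.48,-0.85,0,0,0,0,0],[0.48,-0.85,0,0,0,0,0],[0,0,0,0,0,0,0],[0,0,0,0,0,0,0]],
])

```text
clock: 3.1
ee_pos: [535.2, 54.4, 230.9]
orientation: [180.0, 0.1, -0.5]
ft_force: [0.0, -0.3, 0.6]
grip_width: 0.2
```

>>> step_arm([
  [[0.4,-0.8,0,0,0,0,0],[0.36,-0.8,0,0,0,0,0],[0,0,0,0,0,0,0],[0,0,0,0,0,0,0],[0,0,0,0,0,0,0]],
])

```text
clock: 3.6
ee_pos: [558.3, 100.5, 231.2]
orientation: [180.0, 0.0, -0.6]
ft_force: [0.2, -0.1, -0.3]
grip_width: 0.0
```

Run:
```python
from h import *; from workcell import *
print(get_obs()['ee_pos']); c=get_calibration("wrist"); print(c)
im,d=grab_frame("wrist"); np.savez("pics/w1.npz",im=im,d=d); cv2.imwrite("pics/w1.png",im)
t,_=grab_frame("top")
k,_=masks(im); 
for cs in cv2.findContours(k,0,2)[0]:
    if cv2.contourArea(cs)>200: 
        (p,r)=cv2.minEnclosingCircle(cs); print(cv2.contourArea(cs),p,r,ray(c,p,120).round(1))
```

```text
[558.27572074 100.50068387 231.24737413]
{'fov_y': 70.68452589082081, 'cx': 260.37161079965944, 'cy': 188.7607095868694, 'eye': array([630.95382794, 100.16710146, 374.01932235]), 'rotation': array([ 1.63194213e+02, -7.46537829e-02, -9.05494863e+01])}
405.5 (311.5, 183.0) 14.009025573730469 [[559.6  50.7 120. ]]
```

View pics/w1.png

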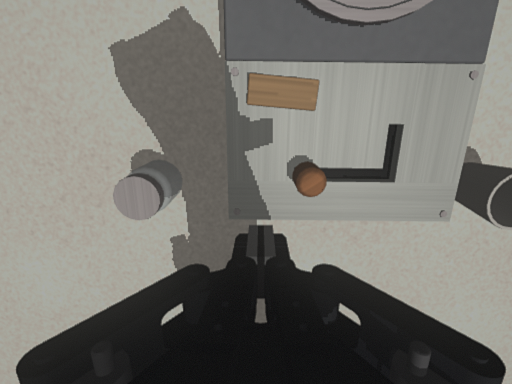

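The wrist view shows the knob at (310,180), the slot's outer corner at (397,181), the short leg's end at (396,125) and the fingertips at (260,240). The area left of the knob is free.

Run:
```python
from h import *; from workcell import get_calibration
c=get_calibration("wrist"); im=np.load("pics/w1.npz")['im']
print("outer corner, end R, end L, inner corner",ray(c,[(397,181),(403,125),(388,125),(384,168)],80).round(1).tolist())
_,s=masks(im[115:195,315:410]); cs=max(cv2.findContours(s,0,2)[0],key=cv2.contourArea)
p=cv2.approxPolyDP(cs,3,True)[:,0]+[315,115]; print(p.tolist(),ray(c,p,80).round(1).tolist())
print("deck corners",ray(c,[(225,61),(489,62),(451,220),(229,219)],80).round(1).tolist())
```

```text
outer corner, end R, end L, inner corner [[549.9, -52.9, 80.0], [611.4, -50.9, 80.0], [611.6, -35.0, 80.0], [565.0, -36.5, 80.0]]
[[396, 125], [387, 177], [383, 178], [387, 178]] [[611.5, -43.5, 80.0], [554.7, -41.1, 80.0], [553.6, -36.8, 80.0], [553.5, -41.2, 80.0]]
deck corners [[675.2, 134.8, 80.0], [671.8, -127.8, 80.0], [501.7, -123.0, 80.0], [505.6, 138.1, 80.0]]
```

>>> step_arm([
  [[0,0,0.9,0,0,0,0],[0,0,0.9,0,0,0,0],[0,0,0.9,0,0,0,0],[0.03,0,0.9,0,0,0,0],[0,0,0.5,0,0,0,0],[0,0,0.3,0,0,0,0],[0,0,0.2,0,0,0,0],[0,0,0,0,0,0,0],[0,0,0,0,0,0,0]],
])

```text
clock: 4.6
ee_pos: [559.9, 101.9, 94.0]
orientation: [-180.0, -0.0, -0.5]
ft_force: [-0.2, -0.3, 0.6]
grip_width: -0.1
```

>>> step_arm([
  [[0,0.15,0,0,0,0,0],[0,0.15,0,0,0,0,0],[0,0.15,0,0,0,0,0],[0,0.15,0,0,0,0,0],[0,0.15,0,0,0,0,0],[0,0.15,0,0,0,0,0],[0,0.15,0,0,0,0,0],[0,0.15,0,0,0,0,0],[0,0.15,0,0,0,0,0],[0,0.15,0,0,0,0,0]],
])

```text
clock: 5.6
ee_pos: [559.1, 56.6, 93.3]
orientation: [-180.0, 0.0, -0.5]
ft_force: [0.0, 0.4, 1.5]
grip_width: -0.1
```

```bash
cat > look.py <<'E'
from h import *; from workcell import *
import sys
o=get_obs(); print(o['clock'],o['ee_pos'].round(1),o['ft_force'].round(1))
for n,z in(("top",115),("wrist",120)):
    c=get_calibration(n); im,d=grab_frame(n); cv2.imwrite(f"pics/{n}{sys.argv[1]}.png",im)
    k,_=masks(im)
    for cs in cv2.findContours(k,0,2)[0]:
        if cv2.contourArea(cs)>40:
            p,r=cv2.minEnclosingCircle(cs); P=ray(c,p,z)[0]
            if 530<P[0]<640 and -80<P[1]<80: print(n,cv2.contourArea(cs),np.round(p,1),round(r,1),P.round(1))
E
python3 look.py 2
```

```text
5.6 [559.1  56.6  93.3] [0.  0.4 1.5]
wrist 774.0 [316.2 256.3] 25.3 [562.3  28.8 120. ]
```

>>> step_arm([
  [[0,0.2,0,0,0,0,0],[0,0.2,0,0,0,0,0],[0,0.2,0,0,0,0,0],[0,0.2,0,0,0,0,0],[0,0.2,0,0,0,0,0],[0,0.2,0,0,0,0,0],[0,0.2,0,0,0,0,0],[0,0.2,0,0,0,0,0],[0,0.15,0,0,0,0,0],[0,0.1,0,0,0,0,0]],
])

```text
clock: 6.7
ee_pos: [558.6, 0.9, 93.3]
orientation: [180.0, 0.0, -0.5]
ft_force: [-1.3, 1.3, -0.1]
grip_width: 0.0
```

```bash
python3 look.py 3
```

```text
6.7 [558.6   0.9  93.3] [-1.3  1.3 -0.1]
wrist 638.5 [312.5 256. ] 22.6 [562.  -24.5 120. ]
```

View pics/wrist3.png

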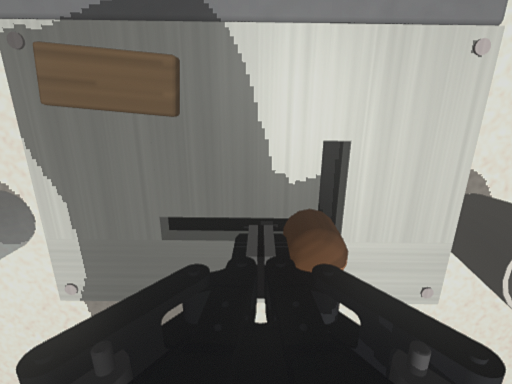

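>>> step_arm([
  [[0,0.1,0,0,0,0,0],[0,0.1,0,0,0,0,0],[0,0.1,0,0,0,0,0],[0,0.1,0,0,0,0,0],[0,0.1,0,0,0,0,0],[0,0.05,0,0,0,0,0],[0,0,0,0,0,0,0]],
])

```text
clock: 7.5
ee_pos: [558.5, -15.2, 93.3]
orientation: [-180.0, -0.0, -0.5]
ft_force: [-0.1, 0.8, 0.7]
grip_width: -0.3
```

>>> step_arm([
  [[0,0.04,0,0,0,0,0],[0,0,0,0,0,0,0]],
])

```text
clock: 7.7
ee_pos: [558.5, -15.6, 93.3]
orientation: [-180.0, -0.0, -0.5]
ft_force: [-0.2, 4.4, 1.0]
grip_width: -0.3
```

>>> step_arm([
  [[0,0.04,0,0,0,0,0],[0,0,0,0,0,0,0]],
])

```text
clock: 7.9
ee_pos: [558.6, -16.1, 93.4]
orientation: [-179.9, -0.0, -0.5]
ft_force: [-0.5, 8.3, 1.6]
grip_width: -0.0
```

>>> step_arm([
  [[0,0.06,0,0,0,0,0],[0,0,0,0,0,0,0],[0,0,0,0,0,0,0]],
])

```text
clock: 8.2
ee_pos: [558.6, -16.7, 93.4]
orientation: [-179.8, -0.0, -0.4]
ft_force: [-1.5, 14.4, 2.2]
grip_width: -0.2
```

```bash
python3 look.py 4
```

```text
8.2 [558.6 -16.7  93.4] [-1.5 14.4  2.2]
wrist 487.0 [310.5 255.5] 22.0 [562.2 -40.8 120. ]
```

View pics/wrist4.png

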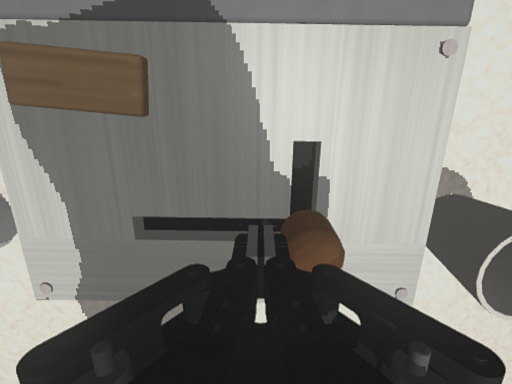

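>>> step_arm([
  [[0,-0.3,0,0,0,0,0],[0,-0.7,0,0,0,0,0],[-0.5,0,0,0,0,0,0],[-0.5,0,0,0,0,0,0],[-0.5,0,0,0,0,0,0],[0,0.7,0,0,0,0,0],[0,0.7,0,0,0,0,0],[0,0.4,0,0,0,0,0],[0,0.1,0,0,0,0,0],[0,0,0,0,0,0,0]],
])

```text
clock: 9.3
ee_pos: [513.3, -45.7, 93.3]
orientation: [-180.0, 0.0, -0.5]
ft_force: [0.5, 0.9, -0.4]
grip_width: 0.2
```

```bash
python3 look.py 5
```

```text
9.3 [513.3 -45.7  93.3] [ 0.5  0.9 -0.4]
wrist 603.5 [251.  177.8] 19.3 [556.  -41.2 120. ]
wrist 64.0 [285.  167.5] 16.6 [560.5 -56.1 120. ]
```

View pics/wrist5.png

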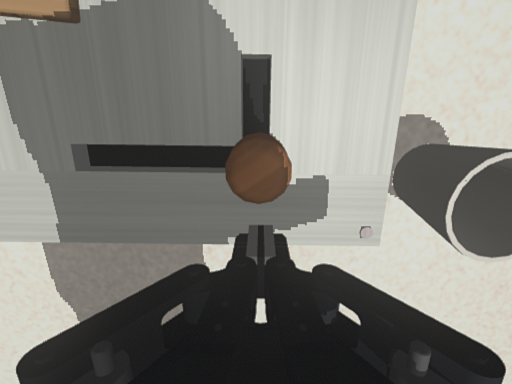

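The knob stands in the corner at (258,168), in line with the short leg (column 257). The fingers are centred behind it at (260,230). Next I push it towards the wheel head.

>>> step_arm([
  [[0.3,0,0,0,0,0,0],[0.2,0,0,0,0,0,0],[0.2,0,0,0,0,0,0],[0.2,0,0,0,0,0,0],[0.2,0,0,0,0,0,0],[0.2,0,0,0,0,0,0],[0.2,0,0,0,0,0,0],[0.2,0,0,0,0,0,0],[0.15,0,0,0,0,0,0],[0,0,0,0,0,0,0]],
])

```text
clock: 10.4
ee_pos: [569.4, -46.4, 93.2]
orientation: [-180.0, -0.0, -0.5]
ft_force: [0.5, -0.2, 0.9]
grip_width: 0.0
```

>>> step_arm([
  [[0.1,0,0,0,0,0,0],[0.1,0,0,0,0,0,0],[0,0,0,0,0,0,0]],
])

```text
clock: 10.7
ee_pos: [575.0, -46.5, 93.3]
orientation: [180.0, -0.0, -0.5]
ft_force: [-1.0, -0.7, -0.4]
grip_width: -0.2
```

>>> step_arm([
  [[0.07,0,0,0,0,0,0],[0,0,0,0,0,0,0]],
])

```text
clock: 10.9
ee_pos: [577.0, -46.5, 93.3]
orientation: [180.0, -0.0, -0.5]
ft_force: [-0.1, 0.2, -0.8]
grip_width: 0.4
```

>>> step_arm([
  [[0.06,0,0,0,0,0,0],[0,0,0,0,0,0,0]],
])

```text
clock: 11.1
ee_pos: [578.8, -46.5, 93.3]
orientation: [180.0, -0.0, -0.5]
ft_force: [-0.0, 0.5, -0.9]
grip_width: -0.2
```

>>> step_arm([
  [[0.06,0,0,0,0,0,0],[0,0,0,0,0,0,0]],
])

```text
clock: 11.3
ee_pos: [580.6, -46.5, 93.3]
orientation: [-180.0, -0.0, -0.5]
ft_force: [-1.9, -1.0, -0.2]
grip_width: -0.0
```

>>> step_arm([
  [[0.06,0,0,0,0,0,0],[0,0,0,0,0,0,0]],
])

```text
clock: 11.5
ee_pos: [581.5, -46.5, 93.2]
orientation: [180.0, 0.1, -0.5]
ft_force: [-6.2, -0.3, 4.6]
grip_width: -0.1
```

```bash
python3 look.py 6
```

```text
11.5 [581.5 -46.5  93.2] [-6.2 -0.3  4.6]
wrist 856.5 [255.7 213.9] 24.8 [607.1 -44.3 120. ]
```

View pics/wrist6.png

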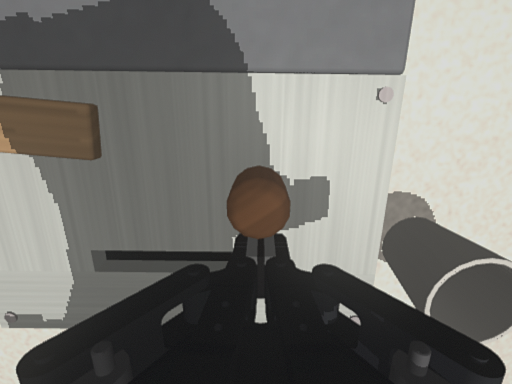

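>>> step_arm([
  [[0.06,0,0,0,0,0,0],[0,0,0,0,0,0,0]],
])

```text
clock: 11.8
ee_pos: [582.1, -46.5, 93.1]
orientation: [180.0, 0.2, -0.5]
ft_force: [-15.9, 0.3, 11.0]
grip_width: 0.2
```

>>> step_arm([
  [[0.06,0,0,0,0,0,0],[0,0,0,0,0,0,0]],
])

```text
clock: 12.0
ee_pos: [582.7, -46.6, 93.0]
orientation: [180.0, 0.4, -0.5]
ft_force: [-24.7, -0.6, 18.0]
grip_width: -0.1
```

It's against a hard stop: the force climbs steeply with almost no motion. I'll back off straight and then rise.

>>> step_arm([
  [[-0.3,0,0,0,0,0,0],[-0.7,0,0,0,0,0,0],[-0.7,0,0,0,0,0,0],[0,0,-0.6,0,0,0,0],[0,0,-0.9,0,0,0,0],[0,0,-0.9,0,0,0,0],[-0.9,0,-0.9,0,0,0,0],[-0.9,0,-0.5,0,0,0,0],[0,0,0,0,0,0,0],[0,0,0,0,0,0,0]],
])

```text
clock: 13.0
ee_pos: [481.2, -45.6, 207.9]
orientation: [180.0, -0.1, -0.5]
ft_force: [0.3, 0.5, 1.1]
grip_width: -0.0
```

```bash
python3 look.py 7
python3 - <<'E'
from h import *
a,b=[cv2.imread(f"pics/top{i}.png")[150:245,140:390] for i in(0,7)]
cv2.imwrite("pics/cmp.png",cv2.resize(np.vstack([a,b]),None,fx=3,fy=3))
E
```

```text
13.0 [481.2 -45.6 207.9] [0.3 0.5 1.1]
top 131.5 [297.3 186.4] 7.0 [606.6 -45.5 115. ]
wrist 961.0 [260.1  36.9] 20.1 [605.2 -46.2 120. ]
```

View pics/wrist7.png

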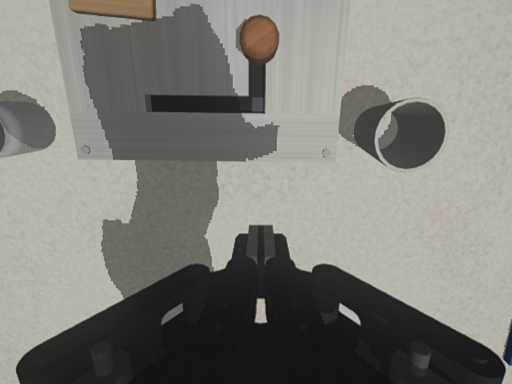

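View pics/cmp.png

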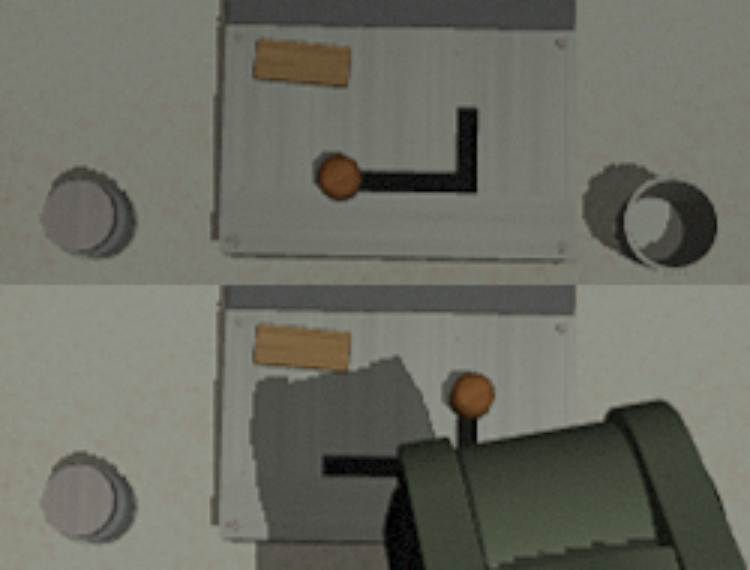

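The knob is at the short leg's end, at (260,37) in the wrist view. The jar and rib are unchanged, the beaker is upright, and the hand is clear.

```bash
python3 -c "
from workcell import *
print(hand_in())"
```

```text
the job is handed in; nothing more can be done
None
```

I put the wheel into gear and handed the job in at about 13 s. With the fingers shut, I pushed the knob along the long leg to the far wall. I then moved round behind it and pushed it into the short leg until it hit the hard stop. After that I backed straight off and rose clear.

- **Corner stop:** the force rose to 14 N with almost no movement, and the wrist picture showed the knob in line with the short leg.
- **End stop:** the force rose to 25 N sideways with almost no movement. There was also 18 N upward on the tool, so the knob was being pressed down, not lifted.
- **Final knob position:** after I let go, the top and wrist cameras put the knob at about (606, -46) mm. That is about 48–49 mm past the corner, which matches the 50 mm leg within camera accuracy.
- **Other objects:** the jar and rib look unchanged in the before-and-after top pictures. The arm hid the beaker in the last top picture; the wrist view shows it upright beside the machine, and the hand never came near it.
- **Hand clear:** the TCP finished at z 208 mm with wrist force readings of about 1 N or less.

One measurement disagreed with the layout: the knob seemed to start about 5 mm short of the slot's blind end. This made no difference to the pushes.

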